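Set the check gauge in the strip reader

TASK

The strip reader is due for its daily check. Pick up the steel check gauge by its blue handle and slide its blade, round nose first, into the reader's slot until the red line across the blade stands at the slot's mouth, never ramming it on to the back of the slot. Leave the gauge lying flat and straight on the reader's bed, let go of it, and leave the other things where they are.

Things in the scene. Friction and masses are not known exactly. Their poses are not given: they have to be found in the camera images.
- gauge: Loose check gauge, about 70 g: flat steel blade 130 long, 30 wide, 4 thick (mm), nose a half round of radius 15, red line 6 wide across it. On its rear part an upright blue fin handle, 44 long, 14 wide, centre 40 behind the blade's middle, top 36 above the underside. Origin: middle of the blade's underside; x along the blade to the nose, z up. Starts flat on the worktop, nose roughly to the left.
- gauge_tip (a point): Foremost point of the gauge's nose, on the underside (65 mm ahead of the gauge's origin).
- gauge_line (a point): Middle of the red line, on the blade's upper face (40 mm behind the nose end).
- gauge_grip (a point): Grip point in the upper half of the blue handle, 28 mm above the blade's underside, 40 mm behind the gauge's origin; grip across the 14 mm width (the gauge's y).
- reader: White strip reader, fixed. Origin on the worktop below the slot mouth's middle; x level into the slot, z up. Flat grey bed, 70 wide (mm), top 20 above the worktop, from x = -98 on into the slot as its floor. Head behind the mouth: x 0 to 104, 98 wide, 62 high, dark screen on top. Slot in its front face, black-rimmed: 36 wide, 8 high (20 to 28 above the worktop), 60 deep to the end wall.
- slot_mouth (a point): Middle of the slot's mouth, at its lower edge (on the bed, 20 mm above the worktop).
- timer: Bystander: light grey digital timer, 58x66x17 mm, lying flat, loose. Origin under its centre.
- red_cup: Bystander: clear specimen cup with a red lid, 62 mm across, 72 high, standing, loose. Origin under its centre.

How it is judged (in metres and radians):
At the end, for the whole second after the job is handed in: The gauge lies at rest and flat (tilt under 0.06 rad) on the reader's bed, its nose 40 mm inside the slot to within 5 mm (so the middle of the red line is within 5 mm of the mouth), less than 8 mm off the slot's middle at the nose, and straight to within 0.15 rad (x of gauge_tip in the frame of reader between 0.035 and 0.045 m and y of gauge_tip in the frame of reader between -0.008 and 0.008 m and z of gauge_tip in the frame of reader between 0.017 and 0.0235 m and angle between the x axis of gauge and the x axis of reader, either way round below 0.15 rad and angle between gauge's own z axis and vertical below 0.06 rad and linear speed of gauge below 0.01 m/s and angular speed of gauge below 0.1 rad/s); the robot touches nothing.
It fails at once if the nose is pushed more than 56 mm into the slot (the end wall is at 60 mm) (x of gauge_tip in the frame of reader above 0.056 m and y of gauge_tip in the frame of reader between -0.02 and 0.02 m and z of gauge_tip in the frame of reader between 0.01 and 0.03 m).
It fails at once if the timer is shifted more than 30 mm (distance of timer from where it was at the start of the episode above 0.03 m).
It fails at once if the red-lidded cup is shifted more than 30 mm (distance of red_cup from where it was at the start of the episode above 0.03 m).
It also fails if it takes over 50 s, if anything falls off the work surface, if the arm or the gripper's body presses on something with over 40 N, if the wrist force passes 120 N, or if a joint passes its speed limit or range.

ROBOT

A 7-joint arm with a two-finger parallel gripper is mounted at the origin on a cart in front of the work surface, level with it; the furniture and walls round the work are solid. World frame = base frame: x ahead of the robot, y to its left, z up, the work surface at z = 0. Lengths are in mm, angles in rad, forces in N, time in s.
With the tool pointing down it reaches from about 400 to 875 mm from the base axis. Payload 4.4 kg.
Tool frame: the origin (TCP) lies on the centre line of the jaws, within the pads' length; the fingertips stand 11 mm ahead of it and the grasp point (between the pads) lies 8 mm behind it (ctrl.tips_ahead is the distance from the TCP to the fingertips, in mm); z points along the fingers, y is the line along which they close (so a half turn about z gives the same grasp; the last joint's range is limited). The gripper opens to 85 mm and grips with 20 to 120 N. Pads are 22 mm wide; open, the fingers measure 114 mm over their backs; the gripper's body (76 mm by 85 mm) begins 54 mm behind the grasp point. The pads swing forward as they close: fully open they stand 13 mm farther back than shut.
Start: joints at [-1.311, 0.628, 0.038, 1.517, -0.027, 0.996, -0.02], TCP at [208.02, 615.829, 242.313] pointing down, gripper open.
Joint ranges: [-3.06, 3.06], [-0.37, 2.12], [-1.25, 1.32], [0.18, 2.47], [-1.1, 4.24], [0.23, 1.98], [-2.94, 2.94]. Speed limits (rad/s): [2.57, 2.57, 3.14, 3.14, 3.14, 3.14, 3.14].

INTERFACE

Orientations are given as [roll, pitch, yaw] about the fixed x, y, z axes, in that order (R = Rz(yaw) Ry(pitch) Rx(roll)).
In Python, from cell import ctrl, eyes, job gives the robot as it stands. The module is installed in compiled form; this text tells all that it offers.
- The arm moves only by the tool carry_out, never from a script. Its argument "moves" is a list of rows, each an object of numbers: "tx", "ty", "tz": the shift along the tool's x, y, z as a fraction of full scale; "twist": the turn about the tool's z as a fraction of full scale; "fingers": the opening, from 0 (shut) to 1 (fully open). In form: [{"tx": .., "ty": .., "tz": .., "twist": .., "fingers": ..}, ...]. A call has 1 to 12 rows; each row shifts and turns the commanded pose from where the row before left it, along the tool's axes as they then stand; what a row does not reach is not made up. Full scale, the value 1, is 0.3 m for a shift and pi rad for a turn. A row lasts 1/8 s, in which the tool goes at most 62.5 mm and 10.7 degrees, less where a joint would pass 70% of its speed; a pose out of reach is approached as far as the arm can. A call with a number of a shift or a turn outside -1 to 1 is refused whole. A call with a gripper value outside its range is refused whole. The fingers move at their own pace and stop on an object; the grip force is fixed at half the most. Time passes only in rows, so rows that do not move let the fingers close. It gives the time, the measured TCP pose, the force, the opening and the grip force at its end, in the units of the state.
- ctrl.read_state(): the state, without advancing time (a new reading comes with each control period).
- eyes.get_image(name): name is "scene" or "top" or "wrist"; returns a dict with "color" (420x560x3 uint8, blue, green, red), "fovy" (degrees; the focal length in pixels is half the picture's height over the tangent of half this angle, whatever the lens; pixels are square), "cx", "cy" (the principal point, pixels), "world_from_camera" (4x4, takes a point from camera to world coordinates). Camera axes: x right, y up, looking along -z (the intrinsics and any distortion apply to the point x, -y, -z); pixel columns grow to the right and rows downward; lengths in mm; the calibration is good to about 2 mm. A picture is of the moment at which its call begins. There is no depth.
- job.finish_job(): hands the job in; it is judged then, once.
The state is a dict: "clock": time; "qpos": joint angles; "qd": joint speeds; "tau": joint torques, N m; "eef_pos": TCP position; "tool_rot": TCP orientation; "force": force on the tool from outside, world axes, zero at the start; "torque": the same for the moment, N m; "width": finger opening in mm; "gripper_force": force on a finger pad.
Only numpy, scipy, OpenCV 4.12 (cv2) and the standard library are available. Lean on these libraries where they do the work, as an engineer would, in place of code of your own. Each camera call takes 0.05 s, during which the arm holds its last target. There are 200 camera calls.

## Working session

There is one attempt and no reset: what is moved stays moved. The work goes in short steps, Python scripts to look and compute and a tool call to move; the robot and the scene stay as the last step left them, time stands still between calls to the robot, and variables do not carry over. Pictures are saved under pics/ and viewed, at most 10 in all, crops included, and the job is handed in when it is done.

Besides the shell and the picture viewer there is one more tool, called in YAML: its name, and indented under it one key for each argument. carry_out: Moves the arm, as the interface text tells. Its arguments: {"type":"object","properties":{"moves":{"type":"array","items":{"type":"object","properties":{"tx":{"type":"number","minimum":-1,"maximum":1},"ty":{"type":"number","minimum":-1,"maximum":1},"tz":{"type":"number","minimum":-1,"maximum":1},"twist":{"type":"number","minimum":-1,"maximum":1},"fingers":{"type":"number"}}}}},"required":["moves"]}

```bash
mkdir -p pics; cat > h.py <<'E'
import numpy as np, cv2
from cell import ctrl, eyes, job
def ray(im,u,v):
    f=im["color"].shape[0]/2/np.tan(np.radians(im["fovy"])/2)
    T=np.array(im["world_from_camera"]); d=T[:3,:3]@np.array([(u-im["cx"])/f,-(v-im["cy"])/f,-1]); return T[:3,3],d
def onz(im,u,v,z):
    o,d=ray(im,u,v); return (o+d*(z-o[2])/d[2])
E
python3 - <<'E'
from h import *
for n in("top","scene"):
    im=eyes.get_image(n); cv2.imwrite(f"pics/{n}0.png",im["color"]); print(n,{k:v for k,v in im.items() if k!="color"})
s=ctrl.read_state(); print(s, ctrl.tips_ahead)
E
```

```text
top {'fovy': 55.12160438688457, 'cx': 281.5903091991213, 'cy': 210.78301156440145, 'world_from_camera': array([[-9.84648179e-03,  9.97556973e-01, -6.91602006e-02,
         5.11020404e+02],
       [-9.99486947e-01, -7.71029087e-03,  3.10868908e-02,
         1.49381472e+01],
       [ 3.04776994e-02,  6.94308143e-02,  9.97121092e-01,
         9.09282388e+02],
       [ 0.00000000e+00,  0.00000000e+00,  0.00000000e+00,
         1.00000000e+00]])}
scene {'fovy': 45.28074553624062, 'cx': 285.9872431693444, 'cy': 203.58286046848627, 'world_from_camera': array([[ 7.24416401e-01,  5.18665271e-01, -4.54100444e-01,
         1.05390948e+02],
       [-6.89360473e-01,  5.46696914e-01, -4.75294249e-01,
        -5.09255236e+02],
       [ 1.73669064e-03,  6.57349846e-01,  7.53583548e-01,
         8.64296461e+02],
       [ 0.00000000e+00,  0.00000000e+00,  0.00000000e+00,
         1.00000000e+00]])}
{'clock': 0.1, 'qpos': array([-1.31082488,  0.62923799,  0.03842735,  1.51827443, -0.0269801 ,
        0.99631213, -0.02000153]), 'qd': array([-0.00057258, -0.00255907,  0.00012241, -0.00279812, -0.00054447,
       -0.00035145, -0.00088941]), 'tau': array([ 3.13414661e-03, -5.64534974e+01,  1.23054396e+00, -1.93972546e+01,
        1.13147590e-02,  5.49667835e-03, -3.52136752e-06]), 'eef_pos': array([207.8173144 , 615.3048605 , 241.48880677]), 'tool_rot': array([-3.13987839e+00,  2.31794128e-05,  2.81584446e+00]), 'force': array([-0.92124487, -0.76945731,  0.02174021]), 'torque': array([-0.02267463, -0.0159323 ,  0.04814771]), 'gripper_force': 0.0, 'width': 85.38840776779084} 11.0
```

View pics/top0.png

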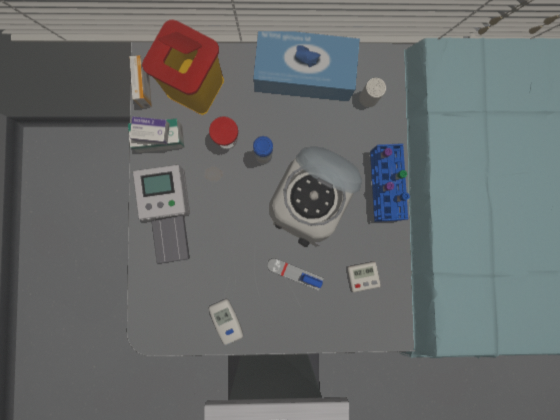

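View pics/scene0.png

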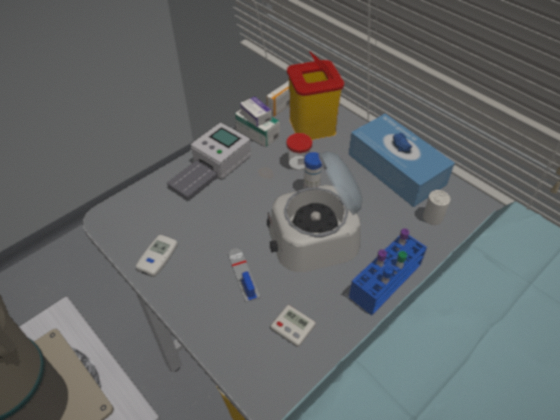

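The top view shows the gauge with its nose at (273,265), red line at (284,268) and handle at (312,281). The reader's head is at (160,192), with its bed running down to (171,262). The timer is at (364,277) and the cup at (224,131). The scene view agrees. Next I'll measure these with masks.

```bash
python3 - <<'E'
from h import *
im=eyes.get_image("top"); c=im["color"]; hsv=cv2.cvtColor(c,cv2.COLOR_BGR2HSV)
def box(m,x0,y0,x1,y1):
    k=np.zeros_like(m);k[y0:y1,x0:x1]=m[y0:y1,x0:x1]
    p=cv2.findNonZero(k); return p.reshape(-1,2).mean(0),cv2.minAreaRect(p)
bl=cv2.inRange(hsv,(100,120,60),(130,255,255)); rd=cv2.inRange(hsv,(0,90,80),(8,255,255))|cv2.inRange(hsv,(172,90,80),(180,255,255))
b,rb=box(bl,295,268,330,292); r,rr=box(rd,270,255,300,285)
print(b,rb,r,rr)
B=onz(im,*b,30); R=onz(im,*r,4); print("handle",B,"line",R,"yaw",np.arctan2(*(R-B)[1::-1]),np.linalg.norm((R-B)[:2]))
# bed dark
g=c.max(2); 
for y in (222,232,242,252,260,264): print(y,g[y,145:195])
z=cv2.resize(c[155:275,120:200],None,fx=5,fy=5,interpolation=cv2.INTER_CUBIC); cv2.imwrite("pics/reader.png",z)
E
```

```text
[311.31506849 280.36986301] ((311.12066650390625, 280.4482727050781), (21.726356506347656, 7.056422710418701), 21.801406860351562) [283.72972973 268.89189189] ((283.6551818847656, 268.8620910644531), (2.5997347831726074, 13.370063781738281), 21.801406860351562)
handle [420.12096468 -75.52543315  30.        ] line [443.63273618 -16.78563876   4.        ] yaw 1.1900573006757367 63.270584346181565
222 [ 75  78  96  99  99  97  85  90  94  95  94  95  95  97 111 117 101  97
  96  96  96  97  95  96  96  96  96  97  99 121 109 100  97  97  98  97
  97  95  83  72 102 109 110 109 109 109 109 109 109 109]
232 [108 109 108 108 108 109 107 103  90  93  94  94  95  95  96 100 119 102
  96  96  96  94  97  96  96  96  96  97  97  97 105 121 103  98  97  97
  96  98  98  89  71  86 105 109 109 110 109 110 108 109]
242 [109 109 109 109 108 108 109 108 107  88  94  94  95  95  95  96  98 118
 102  96  95  96  94  95  97  96  96  96  98  97  97 101 121 104  98  98
  98  97  98  97  91  72  75 104 109 109 109 108 110 109]
252 [109 108 109 108 108 107 108 107 108 107  93  94  95  95  95  94  97  98
 118 110  98  96  96  97  96  96  96  97  97  98  97  98 100 120 104  98
  98  98  97  99  99  95  81  72 102 109 109 109 108 109]
260 [108 108 109 108 109 109 108 107 108 108 105  94  94  95  94  94  95  95
  99 118 108  97  97  96  95  94  94  91  89  91  92  87  85  87  89  93
 100 101 101 100 100 101 104 108 108 109 109 109 108 109]
264 [108 108 109 110 108 108 108 109 109 108 109 108 101  99  96  98  99 106
 109 108 107 107 108 107 108 108 110 109 109 108 110 108 109 110 109 110
 109 109 109 109 110 109 109 109 110 110 109 109 108 109]
```

View pics/reader.png

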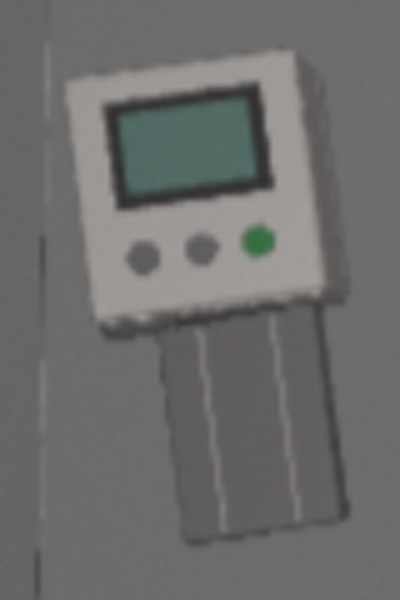

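```bash
cat >> h.py <<'E'
def plan(x,y,z,yaw):
    s=ctrl.read_state(); p=s["eef_pos"]; a=s["tool_rot"][2]; d=np.array([x,y,z])-p
    t=np.array([np.cos(a)*d[0]+np.sin(a)*d[1],np.sin(a)*d[0]-np.cos(a)*d[1],-d[2]])/300
    w=(a-yaw+np.pi)%(2*np.pi)-np.pi
    print("t",s["clock"],"pos",p.round(1),"rot",s["tool_rot"].round(4),"w",round(s["width"],1),"q7",s["qpos"][6].round(2),"F",s["force"].round(1)); print("-> tx ty tz",t.round(4),"twist",round(w/np.pi,4))
E
python3 - <<'E'
from h import *
im=eyes.get_image("top")
L=[onz(im,u,v,20) for u,v in((159.7,222),(161.05,232),(162.15,242),(163.3,252))]
R=[onz(im,u,v,20) for u,v in((174.2,222),(175.7,232),(177,242),(178.2,252))]
for l in(L,R):
    l=np.array(l)[:,:2]; print(l[0],l[-1],np.polyfit(l[:,0],l[:,1],1))
M=[onz(im,140,219.4,62),onz(im,185,214,62),onz(im,157.4,264,20),onz(im,189.4,258,20)]
print(np.round(M,1)); 
m=(M[0]+M[1])/2; e=(M[2]+M[3])/2; print("mouth",m,"bed end",e, np.linalg.norm((m-e)[:2]),np.arctan2(*(m-e)[1::-1]))
print("cup",onz(im,224,131,72))
plan(420,-75.5,200,1.19)
E
```

```text
[550.12118203 254.75381318] [484.57341557 246.24873325] [1.28768034e-01 1.83775140e+02]
[549.85052212 223.21330812] [484.2235315 213.9847384] [1.40298559e-01 1.45896717e+02]
[[554.1 284.2  62. ]
 [564.6 191.1  62. ]
 [458.7 258.7  20. ]
 [470.9 189.6  20. ]]
mouth [559.32399059 237.64611274  62.        ] bed end [464.81846992 224.15788899  20.        ] 95.46321604048622 0.14176675700226216
cup [738.51739751 108.55846975  72.        ]
t 0.2 pos [207.9 615.5 241.8] rot [-3.1404  0.      2.8159] w 85.6 q7 -0.02 F [-0.5  0.7  0.1]
-> tx ty tz [-1.407  -1.9559  0.1392] twist 0.5175
```

carry_out:
  moves:
    - {"twist":0.0577}
    - {"twist":0.0577}
    - {"twist":0.0577}
    - {"twist":0.0577}
    - {"twist":0.0577}
    - {"twist":0.0577}
    - {"twist":0.0577}
    - {"twist":0.0577}
    - {"twist":0.0577}

```text
validation failed for argument at $.mo...
```

carry_out:
  moves:
    - {"tx":0,"ty":0,"tz":0,"twist":0.0577,"fingers":1}
    - {"tx":0,"ty":0,"tz":0,"twist":0.0577,"fingers":1}
    - {"tx":0,"ty":0,"tz":0,"twist":0.0577,"fingers":1}
    - {"tx":0,"ty":0,"tz":0,"twist":0.0577,"fingers":1}
    - {"tx":0,"ty":0,"tz":0,"twist":0.0577,"fingers":1}
    - {"tx":0,"ty":0,"tz":0,"twist":0.0577,"fingers":1}
    - {"tx":0,"ty":0,"tz":0,"twist":0.0577,"fingers":1}
    - {"tx":0,"ty":0,"tz":0,"twist":0.0577,"fingers":1}
    - {"tx":0,"ty":0,"tz":0,"twist":0.0577,"fingers":1}

```text
clock: 1.32
eef_pos: [207.8, 615.7, 242.1]
tool_rot: [-3.141, 0.0, 1.179]
force: [-0.2, 0.3, -1.2]
width: 85.1
gripper_force: 0.0
```

```bash
python3 -c "
from h import *
plan(400,350,220,1.19)"
```

```text
t 1.325 pos [207.8 615.7 242.1] rot [-3.1414e+00  5.0000e-04  1.1786e+00] w 85.1 q7 -1.38 F [-0.2  0.3 -1.2]
-> tx ty tz [-0.5736  0.9307  0.0736] twist -0.0036
```

carry_out:
  moves:
    - {"tx":-0.0717,"ty":0.1163,"tz":0.009,"twist":0,"fingers":1}
    - {"tx":-0.0717,"ty":0.1163,"tz":0.009,"twist":0,"fingers":1}
    - {"tx":-0.0717,"ty":0.1163,"tz":0.009,"twist":0,"fingers":1}
    - {"tx":-0.0717,"ty":0.1163,"tz":0.009,"twist":0,"fingers":1}
    - {"tx":-0.0717,"ty":0.1163,"tz":0.009,"twist":0,"fingers":1}
    - {"tx":-0.0717,"ty":0.1163,"tz":0.009,"twist":0,"fingers":1}
    - {"tx":-0.0717,"ty":0.1163,"tz":0.009,"twist":0,"fingers":1}
    - {"tx":-0.0717,"ty":0.1163,"tz":0.009,"twist":0,"fingers":1}

```text
clock: 2.33
eef_pos: [402.3, 350.2, 220.6]
tool_rot: [-3.141, -0.0, 1.185]
force: [1.1, -0.2, 0.2]
width: 85.3
gripper_force: 0.0
```

carry_out:
  moves:
    - {"tx":-0.1284,"ty":0.0603,"tz":0,"twist":0,"fingers":1}
    - {"tx":-0.1284,"ty":0.0603,"tz":0,"twist":0,"fingers":1}
    - {"tx":-0.1284,"ty":0.0603,"tz":0,"twist":0,"fingers":1}
    - {"tx":-0.1284,"ty":0.0603,"tz":0,"twist":0,"fingers":1}
    - {"tx":-0.1284,"ty":0.0603,"tz":0,"twist":0,"fingers":1}
    - {"tx":-0.1284,"ty":0.0603,"tz":0,"twist":0,"fingers":1}
    - {"tx":-0.1284,"ty":0.0603,"tz":0,"twist":0,"fingers":1}
    - {"tx":-0.1284,"ty":0.0603,"tz":0,"twist":0,"fingers":1}
    - {"tx":-0.1284,"ty":0.0603,"tz":0,"twist":0,"fingers":1}
    - {"tx":-0.1284,"ty":0.0603,"tz":0,"twist":0,"fingers":1}
    - {"tx":0,"ty":0,"tz":0,"twist":0,"fingers":1}

```text
clock: 3.7
eef_pos: [424.1, -77.2, 221.0]
tool_rot: [3.14, 0.001, 1.178]
force: [0.3, 0.9, 0.0]
width: 85.6
gripper_force: 0.0
```

```bash
python3 -c "
from h import *
plan(420,-75.5,120,1.19)
im=eyes.get_image('wrist');cv2.imwrite('pics/w1.png',im['color'])
print(im['world_from_camera'],im['fovy'])"
```

```text
t 3.7 pos [424.1 -77.2 221. ] rot [3.1400e+00 1.0000e-03 1.1778e+00] w 85.6 q7 0.04 F [0.3 0.9 0. ]
-> tx ty tz [-1.000e-04 -1.480e-02  3.367e-01] twist -0.0039
[[ 9.24190156e-01  3.65075177e-01  1.12217068e-01  4.52858043e+02]
 [-3.81927927e-01  8.81925551e-01  2.76294011e-01 -6.75373508e+00]
 [ 1.90098580e-03 -2.98207038e-01  9.54499319e-01  3.53043369e+02]
 [ 0.00000000e+00  0.00000000e+00  0.00000000e+00  1.00000000e+00]] 69.79752289136442
```

View pics/w1.png

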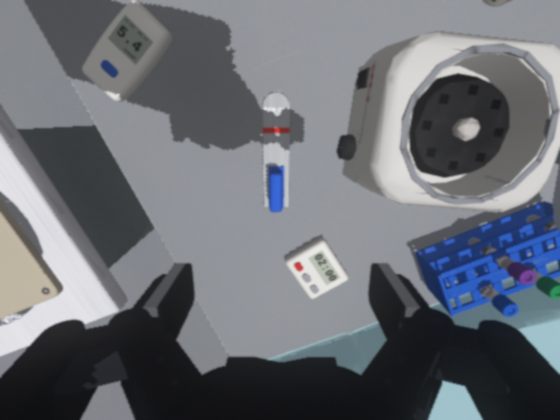

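The wrist view shows the gauge almost vertical: nose at (276,95), red line at (276,130) and handle at (276,190). The timer is clear below it at (317,267). I'll refine the pose from this.

```bash
cat > g.py <<'E'
from h import *
def gauge(im,x0,y0,x1,y1,zb=0,hz=36):
    hsv=cv2.cvtColor(im["color"],cv2.COLOR_BGR2HSV)
    def pts(m):
        k=np.zeros_like(m);k[y0:y1,x0:x1]=m[y0:y1,x0:x1]
        n,l,s,c=cv2.connectedComponentsWithStats(k); return cv2.minAreaRect(cv2.findNonZero((l==1+np.argmax(s[1:,4])).astype(np.uint8)))
    b=pts(cv2.inRange(hsv,(100,120,50),(130,255,255))); r=pts(cv2.inRange(hsv,(0,90,60),(8,255,255))|cv2.inRange(hsv,(170,90,60),(180,255,255)))
    print(b,r); return b,r
E
python3 - <<'E'
from g import *
im=eyes.get_image('wrist'); b,r=gauge(im,250,80,305,230)
R=onz(im,*r[0],4)
for z in(20,36): print(z,onz(im,*b[0],z))
bp=cv2.boxPoints(b); print(np.array([onz(im,*p,36) for p in bp]).round(1))
rp=cv2.boxPoints(r); print(np.array([onz(im,*p,4) for p in rp]).round(1))
B=onz(im,*b[0],20); print("line",R,"yaw",np.arctan2(*(R-B)[1::-1]))
# blade edges in gray along rows
g=im["color"].max(2)
for y in(145,155,165): print(y,g[y,255:300])
E
```

```text
((277.0, 191.0), (44.0, 14.0), 90.0) ((277.0, 131.5), (5.0, 26.0), 90.0)
20 [417.55432994 -78.6250488   20.        ]
36 [419.23880908 -75.07010025  36.        ]
[[ 421.5  -50.2   36. ]
 [ 435.3  -55.8   36. ]
 [ 416.8 -101.1   36. ]
 [ 402.5  -95.2   36. ]]
[[429.7 -10.7   4. ]
 [456.7 -21.7   4. ]
 [454.7 -26.8   4. ]
 [427.6 -15.7   4. ]]
line [442.16453859 -18.72532571   4.        ] yaw 1.1809658161466527
145 [155 154 155 154 155 155 153 148 145 152 160 166 174 182 189 193 192 189
 188 189 192 193 195 193 186 167 136 115 109 107 106 105 104 105 110 118
 130 141 148 153 155 157 157 156 156]
155 [154 155 154 154 155 155 155 156 163 180 192 194 193 193 193 195 196 195
 195 195 195 196 196 196 196 196 198 198 199 199 198 196 196 197 193 180
 166 158 157 157 157 157 157 156 156]
165 [155 155 155 155 155 155 155 152 152 167 183 182 176 167 155 141 137 145
 149 143 145 158 173 184 193 198 199 198 198 199 198 197 198 200 198 185
 167 158 158 158 157 158 158 158 158]
```

carry_out:
  moves:
    - {"tx":-0.0132,"ty":-0.018,"tz":0,"twist":-0.001,"fingers":1}
    - {"tx":0,"ty":0,"tz":0.12,"twist":0,"fingers":1}
    - {"tx":0,"ty":0,"tz":0.12,"twist":0,"fingers":1}
    - {"tx":0,"ty":0,"tz":0.12,"twist":0,"fingers":1}
    - {"tx":0,"ty":0,"tz":0.1,"twist":0,"fingers":1}
    - {"tx":0,"ty":0,"tz":0,"twist":0,"fingers":1}
    - {"tx":0,"ty":0,"tz":0,"twist":0,"fingers":1}

```text
clock: 4.68
eef_pos: [417.8, -75.0, 83.4]
tool_rot: [3.141, -0.0, 1.188]
force: [0.1, -0.2, 0.8]
width: 85.2
gripper_force: 0.0
```

```bash
python3 -c "
from h import *
plan(417.6,-78.8,20,1.182)"
```

```text
t 4.675 pos [417.8 -75.   83.4] rot [ 3.1411e+00 -2.0000e-04  1.1885e+00] w 85.2 q7 0.25 F [ 0.1 -0.2  0.8]
-> tx ty tz [-0.012   0.0041  0.2114] twist 0.0021
```

carry_out:
  moves:
    - {"tx":-0.012,"ty":0.004,"tz":0.06,"twist":0.002,"fingers":1}
    - {"tx":0,"ty":0,"tz":0.08,"twist":0,"fingers":1}
    - {"tx":0,"ty":0,"tz":0.07,"twist":0,"fingers":1}
    - {"tx":0,"ty":0,"tz":0,"twist":0,"fingers":1}
    - {"tx":0,"ty":0,"tz":0,"twist":0,"fingers":1}

```text
clock: 5.3
eef_pos: [418.4, -77.5, 28.1]
tool_rot: [-3.14, -0.004, 1.176]
force: [0.9, 0.5, -0.1]
width: 85.7
gripper_force: 0.0
```

```bash
python3 -c "
from h import *
plan(417.6,-78.8,20,1.182)"
```

```text
t 5.3 pos [418.4 -77.5  28.1] rot [-3.1399 -0.0043  1.1757] w 85.7 q7 0.83 F [ 0.9  0.5 -0.1]
-> tx ty tz [-0.005  -0.0006  0.027 ] twist -0.002
```

carry_out:
  moves:
    - {"tx":-0.005,"ty":0,"tz":0.026,"twist":0,"fingers":1}
    - {"tx":0,"ty":0,"tz":0,"twist":0,"fingers":1}
    - {"tx":0,"ty":0,"tz":0,"twist":0,"fingers":0}
    - {"tx":0,"ty":0,"tz":0,"twist":0,"fingers":0}
    - {"tx":0,"ty":0,"tz":0,"twist":0,"fingers":0}
    - {"tx":0,"ty":0,"tz":0,"twist":0,"fingers":0}
    - {"tx":0,"ty":0,"tz":0,"twist":0,"fingers":0}
    - {"tx":0,"ty":0,"tz":0,"twist":0,"fingers":0}

```text
clock: 6.3
eef_pos: [418.7, -79.6, 21.7]
tool_rot: [-3.132, -0.002, 1.181]
force: [-1.4, 0.4, 4.4]
width: 12.9
gripper_force: 58.6
```

```bash
python3 -c "
from h import *
s=ctrl.read_state();print(s['qpos'].round(2),s['gripper_force'])
plan(417.6,-78.8,20,1.182)"
```

```text
[-0.07  0.79  0.29  2.27 -1.1   0.23  0.84] 58.64535748958588
t 6.3 pos [418.7 -79.6  21.7] rot [-3.1323e+00 -1.9000e-03  1.1810e+00] w 12.9 q7 0.84 F [-1.4  0.4  4.4]
-> tx ty tz [ 0.001  -0.0044  0.0057] twist -0.0003
```

carry_out:
  moves:
    - {"tx":0,"ty":0,"tz":-0.05,"twist":0,"fingers":0}
    - {"tx":0,"ty":0,"tz":-0.12,"twist":0,"fingers":0}
    - {"tx":0,"ty":0,"tz":-0.12,"twist":0,"fingers":0}
    - {"tx":0.06,"ty":-0.021,"tz":0,"twist":0,"fingers":0}
    - {"tx":0.12,"ty":-0.043,"tz":0,"twist":0,"fingers":0}
    - {"tx":0.12,"ty":-0.043,"tz":0,"twist":0,"fingers":0}
    - {"tx":0.12,"ty":-0.043,"tz":0,"twist":0,"fingers":0}
    - {"tx":0.12,"ty":-0.043,"tz":0,"twist":0,"fingers":0}
    - {"tx":0.12,"ty":-0.043,"tz":0,"twist":0,"fingers":0}
    - {"tx":0.06,"ty":-0.021,"tz":0,"twist":0,"fingers":0}
    - {"tx":0,"ty":0,"tz":0,"twist":0,"fingers":0}

```text
clock: 7.68
eef_pos: [430.0, 150.5, 109.2]
tool_rot: [-3.132, -0.002, 1.185]
force: [-0.2, -1.4, -1.1]
width: 12.6
gripper_force: 58.7
```

```bash
python3 -c "
from h import *
s=ctrl.read_state();print(s['qpos'].round(2))
plan(441.6,222.9,100,.135)"
```

```text
[-0.85  0.7   0.7   2.17 -0.88  0.58  0.12]
t 7.675 pos [430.  150.5 109.2] rot [-3.1320e+00 -1.5000e-03  1.1848e+00] w 12.6 q7 0.12 F [-0.2 -1.4 -1.1]
-> tx ty tz [ 0.2381 -0.0549  0.0308] twist 0.3342
```

carry_out:
  moves:
    - {"tx":0,"ty":0,"tz":0,"twist":0.03,"fingers":0}
    - {"tx":0,"ty":0,"tz":0,"twist":0.05,"fingers":0}
    - {"tx":0,"ty":0,"tz":0,"twist":0.05,"fingers":0}
    - {"tx":0,"ty":0,"tz":0,"twist":0.05,"fingers":0}
    - {"tx":0,"ty":0,"tz":0,"twist":0.05,"fingers":0}
    - {"tx":0,"ty":0,"tz":0,"twist":0.05,"fingers":0}
    - {"tx":0,"ty":0,"tz":0,"twist":0.054,"fingers":0}
    - {"tx":0,"ty":0,"tz":0,"twist":0,"fingers":0}

```text
clock: 8.68
eef_pos: [430.1, 147.6, 109.5]
tool_rot: [-3.137, 0.008, 0.132]
force: [0.1, -0.1, -1.2]
width: 12.7
gripper_force: 58.7
```

```bash
python3 -c "
from h import *
s=ctrl.read_state();print(s['qpos'].round(2))
plan(431.6,222.9,100,.135)"
```

```text
[-0.97  0.81  0.94  2.18 -1.06  0.74 -0.73]
t 8.675 pos [430.1 147.6 109.5] rot [-3.1367  0.0076  0.1315] w 12.7 q7 -0.73 F [ 0.1 -0.1 -1.2]
-> tx ty tz [ 0.0378 -0.2481  0.0318] twist -0.0011
```

carry_out:
  moves:
    - {"tx":0.0126,"ty":-0.083,"tz":0,"twist":0,"fingers":0}
    - {"tx":0.0126,"ty":-0.083,"tz":0,"twist":0,"fingers":0}
    - {"tx":0.0126,"ty":-0.083,"tz":0,"twist":0,"fingers":0}
    - {"tx":0,"ty":0,"tz":0,"twist":0,"fingers":0}

```text
clock: 9.18
eef_pos: [431.5, 225.7, 109.7]
tool_rot: [-3.135, 0.007, 0.138]
force: [0.4, 0.5, -1.1]
width: 12.7
gripper_force: 58.7
```

```bash
python3 -c "
from h import *
plan(431.6,222.9,100,.135)
im=eyes.get_image('wrist');cv2.imwrite('pics/w2.png',im['color'])"
```

```text
t 9.175 pos [431.5 225.7 109.7] rot [-3.1351  0.0073  0.1376] w 12.7 q7 -0.92 F [ 0.4  0.5 -1.1]
-> tx ty tz [-0.001   0.0092  0.0325] twist 0.0008
```

View pics/w2.png

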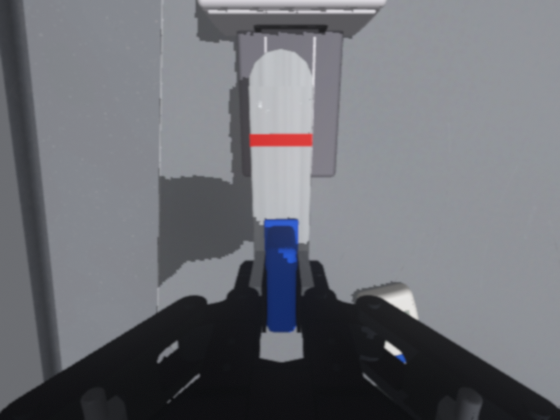

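The wrist view shows the gauge held straight, red line at (281,140). The black-rimmed slot is at about (255–327, 28), and the bed guide lines are at u≈265 and 316 in row 40. I'll work out both in world coordinates.

```bash
python3 - <<'E'
from g import *
im=eyes.get_image('wrist'); b,r=gauge(im,235,100,330,345)
zt=109.7-21.7+4
rp=cv2.boxPoints(r); W=np.array([onz(im,*p,zt) for p in rp]); print(W.round(1),"line",onz(im,*r[0],zt).round(1))
g=im["color"].max(2).astype(int)
for v in(36,42,48): print(v,g[v,236:346])
print("col290",g[0:60,290],"col 262",g[0:60,262])
print("row28",g[28,240:345])
E
```

```text
((280.5, 275.0), (112.0, 33.0), 90.0) ((280.5, 140.0), (12.0, 63.0), 90.0)
[[496.1 248.7  92. ]
 [500.2 218.6  92. ]
 [494.6 217.6  92. ]
 [490.4 248.1  92. ]] line [495.3 233.3  92. ]
36 [109 118 124 126 125 125 124 125 125 126 127 124 121 119 122 126 127 127
 127 127 127 127 127 128 133 146 155 149 135 128 127 125 126 126 126 126
 126 125 123 123 126 127 128 127 128 127 127 128 127 127 128 128 127 127
 128 128 128 127 127 127 127 127 127 127 128 129 129 129 129 129 128 128
 130 138 154 166 160 144 132 130 130 130 130 130 129 129 129 129 131 131
 131 132 131 131 132 132 131 131 131 131 130 126 117 104  93  91  93  92
  93  93]
42 [105 117 123 125 126 126 126 127 127 127 127 127 127 127 127 128 127 128
 128 128 127 127 128 130 146 180 198 185 151 131 128 128 128 128 127 128
 128 128 128 128 128 128 128 127 128 128 127 128 128 128 127 127 127 128
 128 128 129 128 128 129 129 129 129 129 130 129 129 129 129 130 129 130
 132 149 182 203 189 154 134 130 129 130 130 130 130 131 131 130 130 132
 131 132 131 131 131 131 131 131 131 131 129 125 121 123 137 148 152 153
 153 154]
48 [103 114 1
[... 569 characters left out ...]
8  72  75  92 115 125
 128 127 127 127 128 127 128 128 129 129 128 128 129 132 146 170 188 194
 194 193 195 194 193 194] col 262 [213 207 197 188 176 162 143 128 127 137 141 146 140 125 107  97  95  95
  95  95  95  94  93  85  68  49  42  41  47  59  68  72  77  92 116 131
 155 185 197 199 199 199 198 199 200 200 201 201 198 195 193 192 192 193
 191 183 178 183 188 190]
row28 [93 94 94 94 93 94 93 94 92 88 74 56 42 37 37 37 38 39 42 45 46 46 47 47
 46 46 45 46 46 46 45 46 46 45 45 45 46 46 47 47 46 47 46 47 46 46 46 46
 45 45 45 45 46 49 48 48 49 49 49 48 48 49 49 49 49 50 50 49 49 49 49 49
 48 48 47 42 37 34 35 34 33 35 43 61 79 89 92 93 93 93 92 93 93 93 93 92
 92 92 93 93 93 93 94 93 93]
```

```bash
python3 - <<'E'
from g import *
im=eyes.get_image('wrist'); P=lambda u,v,z:onz(im,u,v,z)[:2].round(1)
g=im["color"].max(2).astype(int)
pk=lambda v,a,b:(lambda s:a+(s*np.arange(b-a)).sum()/s.sum())(np.clip(g[v,a:b]-135,0,None))
C=[]
for v in(42,48): C.append((P(pk(v,256,270),v,20),P(pk(v,305,318),v,20))); print(v,C[-1])
print("mouth floor",P(286.6,33.3,20),"slot top",P(286.8,24,28),"rim ctr",P(286.8,28,24))
print("face",[P(u,33.3,20) for u in(262,311)])
print("bed end",g[160:190,325]); 
for v in(100,130,160): print(v,g[v,318:345],g[v,232:252])
E
```

```text
42 (array([550.1, 253.3]), array([554.3, 221.6]))
48 (array([546.6, 252.9]), array([550.8, 221. ]))
mouth floor [557.3 237.1] slot top [560.6 237.5] rim ctr [559.4 237.3]
face [array([555.2, 253. ]), array([559.4, 221.3])]
bed end [136 135 135 135 136 135 136 136 136 136 136 136 135 132 122 113 120 142
 152 153 154 154 154 153 154 154 154 155 155 154]
100 [134 133 133 134 134 133 133 133 133 135 134 134 134 132 129 123 121 131
 147 152 153 153 153 152 152 154 153] [ 88  89  86  80  74  72  74  75  76  75  76  76  75  76  77  80 101 137
 168 183]
130 [135 134 135 134 135 135 135 134 134 134 135 134 133 128 122 124 136 148
 152 153 153 153 153 153 153 153 153] [ 94  89  89  85  82  75  73  73  74  75  75  74  75  75  76  75  80 100
 137 168]
160 [135 135 135 135 136 136 136 136 135 135 134 131 124 121 132 146 152 153
 153 153 153 153 154 153 153 153 155] [ 99  89  86  87  86  82  75  71  71  72  73  73  73  73  73  73  74  79
 100 137]
```

carry_out:
  moves:
    - {"tx":0,"ty":0.014,"tz":0.05,"twist":0.001,"fingers":0}
    - {"tx":0,"ty":0,"tz":0.08,"twist":0,"fingers":0}
    - {"tx":0,"ty":0,"tz":0.06,"twist":0,"fingers":0}
    - {"tx":0,"ty":0,"tz":0.02,"twist":0,"fingers":0}
    - {"tx":0,"ty":0,"tz":0,"twist":0,"fingers":0}
    - {"tx":0,"ty":0,"tz":0,"twist":0,"fingers":0}

```text
clock: 10.07
eef_pos: [432.2, 220.3, 47.5]
tool_rot: [-3.136, 0.006, 0.128]
force: [-0.2, 0.1, -0.9]
width: 12.9
gripper_force: 58.7
```

```bash
python3 - <<'E'
from g import *
plan(431.6,222.9,43,.133)
im=eyes.get_image('wrist');cv2.imwrite('pics/w3.png',im['color'])
print(im["world_from_camera"].round(3))
E
```

```text
t 10.075 pos [432.2 220.3  47.5] rot [-3.1358  0.0062  0.1281] w 12.9 q7 -0.9 F [-0.2  0.1 -0.9]
-> tx ty tz [-0.001  -0.0088  0.0151] twist -0.0015
[[ 1.29000e-01  9.45000e-01  3.01000e-01  5.08179e+02]
 [-9.92000e-01  1.24000e-01  3.40000e-02  2.29541e+02]
 [-5.00000e-03 -3.03000e-01  9.53000e-01  1.79175e+02]
 [ 0.00000e+00  0.00000e+00  0.00000e+00  1.00000e+00]]
```

View pics/w3.png

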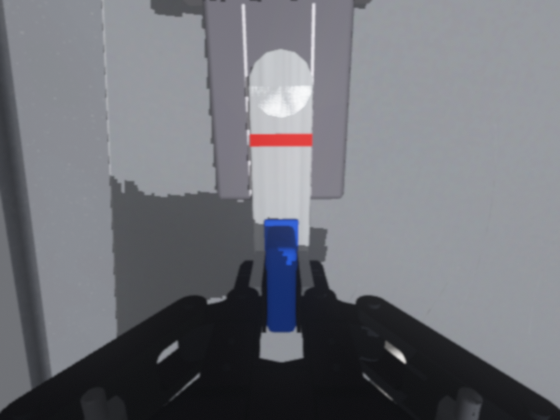

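The nose is just short of the mouth, which is at the top edge of the picture. The gauge's centre, u≈281, lies nearly midway between the guide lines at 246 and 313. I'll check the offset before sliding in.

```bash
python3 - <<'E'
from g import *
im=eyes.get_image('wrist'); b,r=gauge(im,235,100,330,345); s=ctrl.read_state(); zt=s["eef_pos"][2]-21.7+4
g=im["color"].max(2).astype(int)
pk=lambda v,a,b:(lambda s:a+(s*np.arange(b-a)).sum()/s.sum())(np.clip(g[v,a:b]-145,0,None))
M=[]
for v in(15,25,35): 
    a=onz(im,pk(v,238,254),v,20);c=onz(im,pk(v,305,322),v,20); M.append((a+c)/2); print(a.round(1),c.round(1),np.arctan2((c-a)[0],-(c-a)[1]).round(3))
E=lambda v:[np.argmax(np.diff(g[v,235:280]))+235.5, 290+np.argmin(np.diff(g[v,290:335]))+.5]
L=onz(im,*r[0],zt)
for y in(.128,.131,.135):
    for P in(L,L+40*np.array([np.cos(.13),np.sin(.13),0])):
        d=P-np.array([558.5,0,0])-np.array([0,1,0])*0
        m=np.mean(M,0); e=P-m; print(y,"lat",(-np.sin(y)*e[0]+np.cos(y)*e[1]).round(2),end=" ")
print("line",L.round(1),"M",np.round(M,1)); print("tool yaw",s["tool_rot"])
hsv=cv2.cvtColor(im["color"],cv2.COLOR_BGR2HSV); m=cv2.inRange(hsv,(0,90,60),(8,255,255))[125:155,235:330]
ys,xs=np.nonzero(m); ym=[ys[xs==x].mean() for x in range(xs.min()+3,xs.max()-2)]; print("red slope",np.polyfit(range(len(ym)),ym,1)[0])
print("col300",g[0:20,300])
E
```

```text
((280.5, 275.0), (112.0, 33.0), 90.0) ((280.5, 139.99998474121094), (62.99999237060547, 11.999998092651367), 0.0)
[548.8 253.2  20. ] [552.9 221.3  20. ] 0.128
[544.8 252.7  20. ] [548.9 220.8  20. ] 0.128
[540.7 252.1  20. ] [544.8 220.2  20. ] 0.128
0.128 lat -0.95 0.128 lat -0.87 0.131 lat -0.8 0.131 lat -0.84 0.135 lat -0.59 0.135 lat -0.79 line [496.  229.2  29.7] M [[550.8 237.3  20. ]
 [546.8 236.7  20. ]
 [542.8 236.2  20. ]]
tool yaw [-3.13577068  0.0062758   0.12873534]
red slope -0.0022727272727274058
col300 [129 129 129 129 129 129 129 129 129 130 129 130 129 130 130 130 130 130
 130 130]
```

carry_out:
  moves:
    - {"tx":0,"ty":-0.003,"tz":0.012,"twist":0,"fingers":0}
    - {"tx":0,"ty":0,"tz":0,"twist":0,"fingers":0}
    - {"tx":0.02,"ty":0,"tz":0,"twist":0,"fingers":0}
    - {"tx":0.03,"ty":0,"tz":0,"twist":0,"fingers":0}
    - {"tx":0.03,"ty":0,"tz":0,"twist":0,"fingers":0}
    - {"tx":0.03,"ty":0,"tz":0,"twist":0,"fingers":0}
    - {"tx":0,"ty":0,"tz":0,"twist":0,"fingers":0}

```text
clock: 11.05
eef_pos: [465.4, 225.8, 43.2]
tool_rot: [-3.136, 0.006, 0.129]
force: [0.2, -0.2, -1.6]
width: 12.8
gripper_force: 58.7
```

```bash
python3 - <<'E'
from g import *
plan(496,230,43,.128)
im=eyes.get_image('wrist');cv2.imwrite('pics/w4.png',im['color'])
E
```

```text
t 11.05 pos [465.4 225.8  43.2] rot [-3.1359  0.0061  0.1286] w 12.8 q7 -0.95 F [ 0.2 -0.2 -1.6]
-> tx ty tz [ 0.1029 -0.0009  0.0006] twist 0.0002
```

View pics/w4.png

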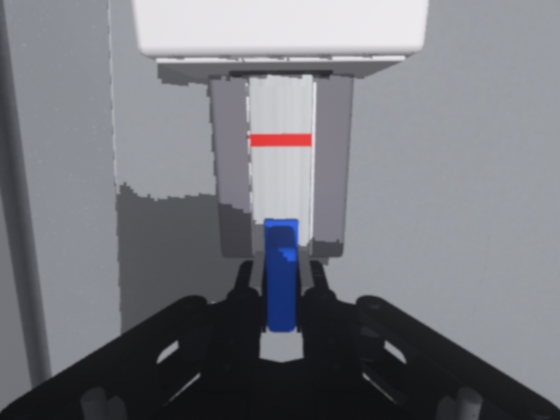

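The nose is in the slot with no contact force. The mouth edge is at row ~75 and the red line at row 140. I'll measure what's left.

```bash
python3 - <<'E'
from g import *
im=eyes.get_image('wrist'); g=im["color"].max(2).astype(int)
for u in(225,240,325,340,270,295): print(u,g[60:90,u])
u=np.array([np.cos(.128),np.sin(.128)])
L=onz(im,280.5,140,25.5)[:2]
for a in((240,77,20),(325,77,20),(270,75,25.5),(295,75,25.5)):
    print(a,((onz(im,*a)[:2]-L)@u).round(1), "per px",((onz(im,a[0],a[1]-1,a[2])[:2]-L)@u).round(1))
E
```

```text
225 [134 110 106 106 106 105 105 105 105 104 104 102  97  97 109 118 115 112
 118 128 134 134 134 135 134 134 134 134 134 133]
240 [131 109 106 106 106 106 104  97  78  61  56  56  53  52  62  90 120 133
 135 135 135 134 135 135 135 134 135 135 135 133]
325 [110 106 105 105 105 104  98  84  64  52  51  50  49  50  61  79 100 123
 134 135 135 135 136 136 135 136 136 135 137 136]
340 [109 105 105 104 105 104 104 104 104 103 100  92  88  99 120 133 136 135
 136 136 135 136 135 135 136 136 135 135 136 136]
270 [123 109 107 107 107 106 104  94  75  63  64  74 121 177 202 207 207 206
 206 206 206 206 206 206 206 205 205 203 203 203]
295 [115 108 106 107 107 106 104  93  71  56  54  60  80 106 124 155 193 208
 210 210 210 210 210 210 210 209 210 212 213 211]
(240, 77, 20) 28.7 per px 29.1
(325, 77, 20) 28.7 per px 29.1
(270, 75, 25.5) 28.9 per px 29.3
(295, 75, 25.5) 28.9 per px 29.4
```

carry_out:
  moves:
    - {"tx":0.025,"ty":-0.001,"tz":0,"twist":0,"fingers":0}
    - {"tx":0.025,"ty":0,"tz":0,"twist":0,"fingers":0}
    - {"tx":0.025,"ty":0,"tz":0,"twist":0,"fingers":0}
    - {"tx":0.015,"ty":0,"tz":0,"twist":0,"fingers":0}
    - {"tx":0.008,"ty":0,"tz":0,"twist":0,"fingers":0}
    - {"tx":0,"ty":0,"tz":0.003,"twist":0,"fingers":0}
    - {"tx":0,"ty":0,"tz":0,"twist":0,"fingers":0}
    - {"tx":0,"ty":0,"tz":0,"twist":0,"fingers":0}

```text
clock: 12.15
eef_pos: [493.8, 229.8, 42.3]
tool_rot: [-3.136, 0.006, 0.128]
force: [1.0, 0.0, 0.6]
width: 12.8
gripper_force: 59.0
```

```bash
python3 - <<'E'
from g import *
plan(494.6,229.6,42,.128)
im=eyes.get_image('wrist');cv2.imwrite('pics/w5.png',im['color'])
E
```

```text
t 12.15 pos [493.8 229.8  42.3] rot [-3.1356  0.0063  0.1283] w 12.8 q7 -0.99 F [1.  0.  0.6]
-> tx ty tz [0.0025 0.0012 0.001 ] twist 0.0001
```

View pics/w5.png

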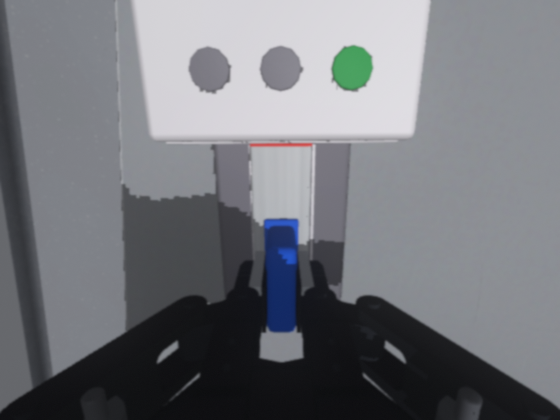

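The lower half of the red line shows at the mouth (rows 143–146), so the gauge is in place. I'll release and retreat upward.

carry_out:
  moves:
    - {"tx":0,"ty":0,"tz":0.001,"twist":0,"fingers":0}
    - {"tx":0,"ty":0,"tz":0,"twist":0,"fingers":0.5}
    - {"tx":0,"ty":0,"tz":0,"twist":0,"fingers":0.5}
    - {"tx":0,"ty":0,"tz":0,"twist":0,"fingers":0.5}
    - {"tx":0,"ty":0,"tz":0,"twist":0,"fingers":0.5}
    - {"tx":0,"ty":0,"tz":-0.05,"twist":0,"fingers":0.5}
    - {"tx":0,"ty":0,"tz":-0.1,"twist":0,"fingers":0.5}
    - {"tx":-0.06,"ty":0,"tz":-0.12,"twist":0,"fingers":0.5}
    - {"tx":-0.1,"ty":0,"tz":-0.08,"twist":0,"fingers":0.5}
    - {"tx":-0.1,"ty":0,"tz":0,"twist":0,"fingers":0.5}
    - {"tx":0,"ty":0,"tz":0,"twist":0,"fingers":0.5}

```text
clock: 13.58
eef_pos: [414.7, 219.5, 148.3]
tool_rot: [-3.134, 0.009, 0.129]
force: [0.6, 0.7, -0.1]
width: 42.5
gripper_force: 0.0
```

```bash
python3 - <<'E'
from g import *
plan(494.6,229.6,42,.128)
im=eyes.get_image('wrist');cv2.imwrite('pics/w6.png',im['color'])
E
```

```text
t 13.575 pos [414.7 219.5 148.3] rot [-3.1338  0.0087  0.1286] w 42.5 q7 -1.1 F [ 0.6  0.7 -0.1]
-> tx ty tz [0.2684 0.0006 0.3544] twist 0.0002
```

View pics/w6.png

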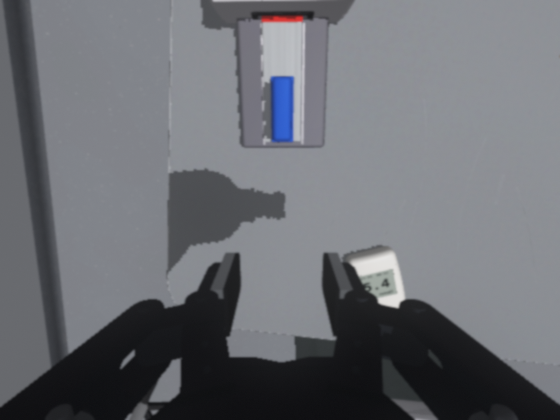

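Released: the gauge lies straight between the guide lines, with its red line at the mouth (row 18). One last check uses the blade's rear end against the bed's end, which should be 8 mm apart.

```bash
python3 - <<'E'
from g import *
im=eyes.get_image('wrist'); g=im["color"].max(2).astype(int)
for u in(266,270,298): print(u,g[128:154,u])
for u in(250,315): print(u,g[135:154,u])
print("red",im["color"][8:26,280])
print([g[8:26,u] for u in(256,308)])
u=np.array([np.cos(.128),np.sin(.128)]); q=lambda c,r,z:(onz(im,c,r,z)[:2]@u).round(1)
print("handle ends",q(282,76,36),q(282,140,36),"bed end r147",q(250,147,20),"rowstep",q(250,146,20),"blade r142 z24",q(268,142,24),"line far/near",q(282,15,24),q(282,21,24),"mouth",np.array([558.5,237.9])@u)
E
```

```text
266 [108 104 102 103 102 103 103 102 102 105 116 134 138 147 168 171 154 141
 135 128 116 109 119 139 148 149]
270 [100 100  99  99  99 100 100 100  99 101 101 101 105 121 144 147 134 128
 128 123 115 109 119 140 149 150]
298 [192 192 192 192 191 191 191 191 191 191 190 191 190 189 186 170 142 130
 131 126 116 114 128 143 149 149]
250 [126 126 126 126 126 126 126 126 125 125 126 125 121 113 106 113 135 147
 148]
315 [135 135 134 134 134 135 135 135 136 135 135 132 125 114 113 129 145 151
 151]
red [[ 88  84  86]
 [ 88  84  86]
 [ 88  84  86]
 [ 89  84  87]
 [ 88  84  85]
 [ 86  82  84]
 [ 76  73  74]
 [ 56  54  55]
 [ 40  38  40]
 [ 35  33  39]
 [ 32  31  59]
 [ 32  32  98]
 [ 37  39 151]
 [ 43  45 195]
 [ 47  50 212]
 [ 51  54 213]
 [ 68  70 204]
 [117 116 188]]
[array([ 89,  88,  88,  88,  88,  87,  79,  60,  45,  38,  33,  30,  32,
        40,  68, 103, 120, 123]), array([ 88,  88,  88,  88,  87,  82,  67,  46,  33,  30,  29,  31,  33,
        39,  57,  87, 115, 126])]
handle ends 544.6 497.9 bed end r147 490.7 rowstep 491.6 blade r142 z24 495.3 line far/near 587.4 583.5 mouth 584.2991273210298
```

```bash
python3 - <<'E'
from g import *
u=np.array([np.cos(.128),np.sin(.128)])
im=eyes.get_image('wrist'); g=im["color"].max(2).astype(int); q=lambda c,r,z:(onz(im,c,r,z)[:2]@u).round(1)
for c in(230,335): print(c,g[0:32,c])
print("slot top z28",q(260,15,28),q(305,14.3,28),"bed shade z20",q(256,22.4,20),q(308,22.7,20),"red shade z24",q(280,19.8,24),"red near",q(280,24.7,24),"blade rear",q(298,143.8,24),"bed end",q(250,147.7,20),q(250,149,20))
t=eyes.get_image('top'); gt=t["color"].max(2).astype(int); Q=lambda c,r,z:(onz(t,c,r,z)[:2]@u).round(1)
for c in(150,162,175): print(c,gt[208:228,c],[Q(c,r,62) for r in(216,218)])
for c in(165,172,182): print(c,gt[252:270,c],[Q(c,r,20) for r in(261,263)])
print([Q(c,r,0) for c,r in((145,222),(188,215))])
E
```

```text
230 [150 135 120 134 174 196 180 138 102  92  90  89  90  90  90  90  90  91
  91  91  90  90  90  91  90  90  90  88  85  83  84  87]
335 [118 116 149 194 206 182 132  97  89  89  89  89  89  89  89  89  89  89
  89  89  90  89  89  90  89  89  89  90  99 117 139 149]
slot top z28 587.4 587.9 bed shade z20 584.7 584.5 red shade z24 585.4 red near 582.2 blade rear 495.0 bed end 491.3 490.2
150 [105 138 157 160 161 161 161 160 153 127 112  94  80  80  99 108 109 112
 111 111] [np.float64(590.1), np.float64(585.9)]
162 [159 161 162 161 163 162 160 141 116  88  82 134 140 133 132 132 132 132
 133 132] [np.float64(586.7), np.float64(582.5)]
175 [164 163 164 164 163 148 138 102  67  87 102 106 105 107 111 112 116 121
 121 121] [np.float64(583.0), np.float64(578.9)]
165 [139 140 140 141 139 131 110 125 122 100  80  99 110 110 110 111 110 111] [np.float64(492.2), np.float64(487.9)]
172 [ 89  85  87  87  86  97 134 118  94  79 100 110 111 112 111 110 110 111] [np.float64(490.0), np.float64(485.7)]
182 [ 98 100 100 101 100  99 100  92 103 111 111 111 111 111 110 111 111 111] [np.float64(487.0), np.float64(482.7)]
[np.float64(584.1), np.float64(586.8)]
```

Estimates put the red line about 1–3 mm short of the mouth (slot top and bed end suggest 587.5–588, line at 585). I'll regrip and nudge it about 2 mm in.

carry_out:
  moves:
    - {"tx":0.13,"ty":0,"tz":0,"twist":0,"fingers":0.5}
    - {"tx":0.136,"ty":0,"tz":0,"twist":0,"fingers":0.5}
    - {"tx":0,"ty":0,"tz":0.12,"twist":0,"fingers":0.5}
    - {"tx":0,"ty":0,"tz":0.12,"twist":0,"fingers":0.5}
    - {"tx":0,"ty":0,"tz":0,"twist":0,"fingers":0.5}
    - {"tx":0,"ty":0,"tz":0,"twist":0,"fingers":0.5}

```text
clock: 14.52
eef_pos: [496.6, 229.6, 75.6]
tool_rot: [-3.136, 0.006, 0.128]
force: [-0.3, 0.1, -1.1]
width: 42.5
gripper_force: 0.0
```

```bash
python3 -c "
from h import *
plan(493.8,229.8,43,.128)"
```

```text
t 14.525 pos [496.6 229.6  75.6] rot [-3.1361  0.0056  0.128 ] w 42.5 q7 -1.04 F [-0.3  0.1 -1.1]
-> tx ty tz [-0.0093 -0.0019  0.1088] twist 0.0
```

carry_out:
  moves:
    - {"tx":-0.009,"ty":-0.002,"tz":0.05,"twist":0,"fingers":0.5}
    - {"tx":0,"ty":0,"tz":0.056,"twist":0,"fingers":0.5}
    - {"tx":0,"ty":0,"tz":0,"twist":0,"fingers":0.5}
    - {"tx":0,"ty":0,"tz":0,"twist":0,"fingers":0}
    - {"tx":0,"ty":0,"tz":0,"twist":0,"fingers":0}
    - {"tx":0,"ty":0,"tz":0,"twist":0,"fingers":0}
    - {"tx":0,"ty":0,"tz":0,"twist":0,"fingers":0}

```text
clock: 15.4
eef_pos: [492.9, 230.3, 43.5]
tool_rot: [-3.135, 0.006, 0.128]
force: [0.1, -0.4, 4.0]
width: 12.7
gripper_force: 59.2
```

```bash
python3 -c "
from h import *
plan(493.8,229.8,43,.128)"
```

```text
t 15.4 pos [492.9 230.3  43.5] rot [-3.1355  0.0061  0.1284] w 12.7 q7 -0.99 F [ 0.1 -0.4  4. ]
-> tx ty tz [0.0027 0.0021 0.0016] twist 0.0001
```

carry_out:
  moves:
    - {"tx":0.007,"ty":0,"tz":0,"twist":0,"fingers":0}
    - {"tx":0,"ty":0,"tz":0,"twist":0,"fingers":0}
    - {"tx":0,"ty":0,"tz":0,"twist":0,"fingers":0}

```text
clock: 15.78
eef_pos: [492.9, 230.4, 43.4]
tool_rot: [-3.135, 0.01, 0.129]
force: [-5.2, -0.7, 10.1]
width: 12.7
gripper_force: 60.0
```

carry_out:
  moves:
    - {"tx":0,"ty":0,"tz":0,"twist":0,"fingers":0.5}
    - {"tx":0,"ty":0,"tz":0,"twist":0,"fingers":0.5}
    - {"tx":0,"ty":0,"tz":0,"twist":0,"fingers":0.5}
    - {"tx":0,"ty":0,"tz":0,"twist":0,"fingers":0.5}
    - {"tx":0,"ty":0,"tz":-0.05,"twist":0,"fingers":0.5}
    - {"tx":0,"ty":0,"tz":-0.1,"twist":0,"fingers":0.5}
    - {"tx":-0.06,"ty":0,"tz":-0.12,"twist":0,"fingers":0.5}
    - {"tx":-0.1,"ty":0,"tz":-0.08,"twist":0,"fingers":0.5}
    - {"tx":-0.1,"ty":0,"tz":0,"twist":0,"fingers":0.5}
    - {"tx":0,"ty":0,"tz":0,"twist":0,"fingers":0.5}
    - {"tx":0,"ty":0,"tz":0,"twist":0,"fingers":0.5}

```text
clock: 17.15
eef_pos: [419.1, 220.4, 149.2]
tool_rot: [-3.135, 0.005, 0.129]
force: [-0.4, 0.6, 0.3]
width: 42.6
gripper_force: 0.0
```

```bash
python3 - <<'E'
from g import *
u=np.array([np.cos(.128),np.sin(.128)])
im=eyes.get_image('wrist'); g=im["color"].max(2).astype(int); q=lambda c,r,z:(onz(im,c,r,z)[:2]@u).round(1)
cv2.imwrite('pics/w7.png',im['color'])
print(g[130:156,298],g[135:156,250]); print(im["color"][8:28,280,2]); plan(0,0,0,0)
print("rear",[q(298,r,24) for r in(140,142,144)],"bed end",[q(250,r,20) for r in(148,150)],"red",[q(280,r,24) for r in(22,24)])
E
```

```text
[184 183 184 184 184 182 182 182 181 180 180 180 179 179 179 177 164 138
 129 130 125 116 114 127 142 148] [125 126 125 126 126 125 125 126 125 126 126 125 125 125 124 121 113 104
 113 135 146]
[164 164 127  96  90  90  91  90  90  90  89  78  59  46  47  74 114 159
 198 213]
t 17.2 pos [419.3 220.3 149. ] rot [-3.1355  0.0054  0.1286] w 42.9 q7 -1.11 F [-0.4  0.9  0.4]
-> tx ty tz [-1.4801  0.549   0.4966] twist 0.0409
rear [np.float64(499.6), np.float64(497.9), np.float64(496.3)] bed end [np.float64(492.5), np.float64(490.8)] red [np.float64(585.8), np.float64(584.5)]
```

View pics/w7.png

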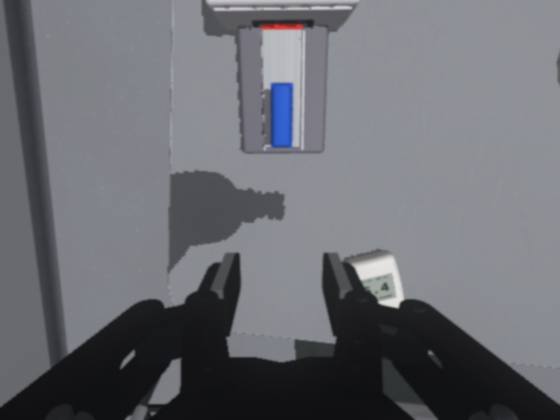

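The picture shows the gauge still straight, with the red line at the mouth (row 27). The nudge hardly moved it because the grip was pressing down. I'll repeat it, lifted a millimetre.

carry_out:
  moves:
    - {"tx":0.12,"ty":0,"tz":0,"twist":0,"fingers":0.5}
    - {"tx":0.128,"ty":0,"tz":0,"twist":0,"fingers":0.5}
    - {"tx":0,"ty":0,"tz":0.12,"twist":0,"fingers":0.5}
    - {"tx":0,"ty":0,"tz":0.12,"twist":0,"fingers":0.5}
    - {"tx":0,"ty":0,"tz":0,"twist":0,"fingers":0.5}
    - {"tx":0,"ty":0,"tz":0,"twist":0,"fingers":0.5}

```text
clock: 17.95
eef_pos: [492.5, 229.7, 76.9]
tool_rot: [-3.136, 0.006, 0.128]
force: [-0.1, 0.4, -0.1]
width: 42.8
gripper_force: 0.0
```

```bash
python3 -c "
from h import *
plan(493.3,230,44,.128)"
```

```text
t 17.95 pos [492.5 229.7  76.9] rot [-3.136   0.0056  0.128 ] w 42.8 q7 -1.04 F [-0.1  0.4 -0.1]
-> tx ty tz [ 0.0029 -0.0008  0.1096] twist 0.0
```

carry_out:
  moves:
    - {"tx":0,"ty":0,"tz":0.05,"twist":0,"fingers":0.5}
    - {"tx":0,"ty":0,"tz":0.056,"twist":0,"fingers":0.5}
    - {"tx":0,"ty":0,"tz":0,"twist":0,"fingers":0.5}
    - {"tx":0,"ty":0,"tz":0,"twist":0,"fingers":0}
    - {"tx":0,"ty":0,"tz":0,"twist":0,"fingers":0}
    - {"tx":0,"ty":0,"tz":0,"twist":0,"fingers":0}
    - {"tx":0,"ty":0,"tz":0,"twist":0,"fingers":0}
    - {"tx":0,"ty":0,"tz":-0.005,"twist":0,"fingers":0}
    - {"tx":0,"ty":0,"tz":0,"twist":0,"fingers":0}
    - {"tx":0,"ty":0,"tz":0,"twist":0,"fingers":0}

```text
clock: 19.2
eef_pos: [490.8, 230.2, 45.5]
tool_rot: [-3.136, 0.008, 0.129]
force: [0.2, -0.7, -0.7]
width: 13.0
gripper_force: 58.8
```

```bash
python3 -c "
from h import *
plan(493.3,230,44,.128)"
```

```text
t 19.2 pos [490.8 230.2  45.5] rot [-3.1356  0.0075  0.1287] w 13.0 q7 -0.99 F [ 0.2 -0.7 -0.7]
-> tx ty tz [0.0081 0.0017 0.0051] twist 0.0002
```

carry_out:
  moves:
    - {"tx":0.009,"ty":0,"tz":0,"twist":0,"fingers":0}
    - {"tx":0,"ty":0,"tz":0,"twist":0,"fingers":0}
    - {"tx":0,"ty":0,"tz":0,"twist":0,"fingers":0}

```text
clock: 19.58
eef_pos: [493.7, 230.5, 45.6]
tool_rot: [-3.136, 0.007, 0.129]
force: [-0.4, -0.1, -1.4]
width: 13.2
gripper_force: 58.8
```

```bash
python3 -c "
from h import *
plan(493.3,230,44,.128)"
```

```text
t 19.575 pos [493.7 230.5  45.6] rot [-3.1356  0.0072  0.1285] w 13.2 q7 -1.0 F [-0.4 -0.1 -1.4]
-> tx ty tz [-0.0015  0.0014  0.0054] twist 0.0002
```

Moved 2.9 mm freely. Next: lower, release and retreat.

carry_out:
  moves:
    - {"tx":0,"ty":0,"tz":0.004,"twist":0,"fingers":0}
    - {"tx":0,"ty":0,"tz":0,"twist":0,"fingers":0}
    - {"tx":0,"ty":0,"tz":0,"twist":0,"fingers":0.5}
    - {"tx":0,"ty":0,"tz":0,"twist":0,"fingers":0.5}
    - {"tx":0,"ty":0,"tz":0,"twist":0,"fingers":0.5}
    - {"tx":0,"ty":0,"tz":0,"twist":0,"fingers":0.5}
    - {"tx":0,"ty":0,"tz":-0.05,"twist":0,"fingers":0.5}
    - {"tx":0,"ty":0,"tz":-0.1,"twist":0,"fingers":0.5}
    - {"tx":-0.06,"ty":0,"tz":-0.12,"twist":0,"fingers":0.5}
    - {"tx":-0.1,"ty":0,"tz":-0.08,"twist":0,"fingers":0.5}
    - {"tx":-0.1,"ty":0,"tz":0,"twist":0,"fingers":0.5}
    - {"tx":0,"ty":0,"tz":0,"twist":0,"fingers":0.5}

```text
clock: 21.08
eef_pos: [415.0, 220.1, 151.0]
tool_rot: [-3.134, 0.009, 0.129]
force: [-0.0, 0.3, -0.5]
width: 42.8
gripper_force: 0.0
```

```bash
python3 - <<'E'
from g import *
u=np.array([np.cos(.128),np.sin(.128)])
im=eyes.get_image('wrist'); g=im["color"].max(2).astype(int); q=lambda c,r,z:(onz(im,c,r,z)[:2]@u).round(1)
cv2.imwrite('pics/w8.png',im['color'])
print("blade rear",g[130:156,298],"bed",g[135:156,250]); print("red",im["color"][8:32,280].tolist())
print("bed at mouth",g[8:32,256])
print("rear",[q(298,r,24) for r in(140,142,144)],"bed end",[q(250,r,20) for r in(148,150)],"red",[q(280,r,24) for r in(18,20,22,24)],"slot top",[q(260,r,28)for r in(14,16,18)])
m=cv2.inRange(cv2.cvtColor(im["color"],cv2.COLOR_BGR2HSV),(100,120,50),(130,255,255))[50:170,255:310]; print(cv2.minAreaRect(cv2.findNonZero(m)))
E
```

```text
blade rear [189 189 189 189 188 188 186 177 157 140 134 133 133 133 130 120 111 117
 138 149 149 150 149 149 149 150] bed [126 126 126 125 126 126 126 126 125 123 117 108 108 125 142 148 148 148
 148 149 148]
red [[90, 87, 87], [90, 87, 87], [90, 86, 87], [89, 85, 86], [79, 76, 76], [59, 56, 56], [44, 41, 42], [39, 37, 40], [36, 35, 51], [39, 38, 87], [64, 64, 138], [118, 117, 175], [167, 164, 183], [185, 182, 182], [188, 185, 182], [188, 185, 181], [188, 185, 181], [189, 185, 182], [189, 184, 181], [188, 184, 181], [188, 184, 182], [188, 184, 182], [188, 184, 181], [189, 185, 183]]
bed at mouth [ 90  90  90  88  80  63  47  41  34  31  31  37  58  91 116 123 124 125
 125 125 125 126 125 126]
rear [np.float64(494.9), np.float64(493.3), np.float64(491.7)] bed end [np.float64(487.8), np.float64(486.1)] red [np.float64(584.3), np.float64(582.9), np.float64(581.6), np.float64(580.3)] slot top [np.float64(585.8), np.float64(584.5), np.float64(583.2)]
((26.5, 56.0), (64.0, 21.0), 90.0)
```

The three estimates of the line's position relative to the mouth now run from −2 to +2.5 mm, all within tolerance. Handing in.

```bash
python3 -c "
from h import *
print(job.finish_job())"
```

```text
the job is handed in; nothing more can be done
None
```

I handed the job in at about 21 s: the gauge is lying straight on the reader's bed, released, with its red line within about 2.5 mm of the slot mouth by my estimates; the hand-in returned no verdict.

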